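# Refit a tool hanger in the bench rail

### The arm

A 7-joint arm with a two-finger parallel gripper is mounted at the origin on a cart in front of the work surface, level with it; the furniture and walls round the work are solid. World frame = base frame: x ahead of the robot, y to its left, z up, the work surface at z = 0. Lengths are in m, angles in rad, forces in N, time in s.
With the tool pointing down it reaches from about 0.4 to 0.85 m from the base axis. Payload 6.9 kg.
Tool frame: the origin (TCP) lies midway between the tips of the shut fingers; the grasp point (between the pads) lies behind it (ctrl.pinch_z is the z of the grasp point in the tool frame, in m); z points along the fingers, y is the line along which they close (so a half turn about z gives the same grasp; the last joint's range is limited). The gripper opens to 85 mm and grips with 20 to 120 N. Pads are 22 mm wide; open, the fingers measure 114 mm over their backs; the gripper's body (76 mm by 85 mm) begins 54 mm behind the grasp point. The pads swing forward as they close: fully open they stand 13 mm farther back than shut.
Start: joints at [1.31, 0.507, -0.238, 1.5, 0.126, 1.149, -0.155], TCP at [0.224, -0.583, 0.231] pointing down, gripper open.
Joint ranges: [-3.08, 3.08], [-0.24, 2.05], [-1.43, 1.35], [0, 2.5], [-1.52, 4.66], [0.17, 1.96], [-2.89, 2.89]. Speed limits (rad/s): [2.39, 2.39, 3.14, 3.14, 3.14, 3.14, 3.14].

### API

Orientations are given as a unit quaternion [w, x, y, z].
In Python, from station import ctrl, get_state, vision, ticket, models gives the robot as it stands. Calls block until the motion is done:
- ctrl.movep(position, orientation): joint-space move of the TCP to a pose.
- ctrl.movel(position, frame=None, max_speed=0.15): straight line of the TCP; frame=None keeps the orientation; max_speed is the mean speed in m/s.
- ctrl.set_joints(angles): joint-space move.
- ctrl.ungrasp() and ctrl.close_gripper(force=None): open the fingers fully, or close them until they stop; force is the grip in N (None keeps the last).
- ctrl.pause(seconds).
- ctrl.ik(position, orientation): joint angles nearest the present ones, or None.
- get_state(): the state.
- vision.grab_frame(name): name is "scene" or "top"; returns (picture, depth): 420x560x3 uint8, blue, green, red; 420x560 float32, m along the optical axis (not along the pixel's ray), 0 where there is no reading.
- vision.camera_info(name): a dict with "mtx" (3x3 intrinsics, pixels), "dist_coeffs" ([k1, k2, p1, p2, k3] as OpenCV has them; the pictures are not rectified), "R" (3x3) and "t" (3): a world point X has camera coordinates R X + t. Camera axes: x right, y down, z forward; pixel columns grow to the right and rows downward; lengths in m; the calibration is good to about 2 mm. A picture is of the moment at which its call begins. camera_info takes no time and is no camera call.
A pose or a line that the arm cannot do raises ctrl.Unreachable and nothing moves.
- ticket.close_job(): hands the job in; it is judged then, once.
Trained networks look in the newest picture that a camera, given by its name, has taken for a name from the list of things; names that differ only in an ending like _2 or _b are one class to them, and where a whole thing is asked for, a point or a joint stands for the part that bears it (a point fixed in the world has none). Each returns a list of dicts, best first, with "p" (0 to 1); they miss things now and then, are a little off and sometimes report something else, mostly with a low value. They report only what shows in the picture. A call takes as long as a camera call.
- models.recognise(camera, target): "point" ([column, row] in pixels, amid what is visible of it).
- models.masks_of(camera, target): "mask" (420x560 bool, what is visible of it) and "point" ([column, row] in pixels, amid what is visible of it).
The state is a dict: "time": time; "qpos": joint angles; "qd": joint speeds; "tau": joint torques, N m; "tcp_pos": TCP position; "eef_rot": TCP orientation; "contact_force": force on the tool from outside, world axes, zero at the start; "wrist_torque": the same for the moment, N m; "width": finger opening in m; "gripper_force": force on a finger pad.
Only numpy, scipy, OpenCV 4.12 (cv2) and the standard library are available. Lean on these libraries where they do the work, as an engineer would, in place of code of your own. Each camera call takes 0.05 s, during which the arm holds its last target. There are 200 camera calls.

### The job

Put the J-shaped tool hanger back in the bench's tool rail: enter its carriage at the rail's open end, sloped nose first, slide it along until you feel the sprung stop (clamped anywhere along the rail), and push gently against the spring until the catch drops behind the carriage, without driving the buffer to the end of its travel. Then let go so that the hanger stays held there, and leave the tin, the magnet and the spanner where they are.

Things in the scene. Friction and masses are not known exactly. Their poses are not given: they have to be found in the camera images.
- hanger: Dark flat-bar J hanger, 112 (x) x 60 (y) x 150 mm high, 0.2 to 0.5 kg, standing on its foot. Origin: foot's underside, below the neck; z up. Foot x -66..44, y +-25, 6 thick. Neck: plate 6 thick (x), 44 wide, z 6..95, carrying the carriage. Short lip with rolled edge at x +40, top z 48. Balanced about the neck (within 3 mm), so it hangs level; it fits the rail with axes parallel to the rail's
- hanger_grip (a point): Centre of the hanger's grip (hanger frame -58, 0, 130 mm; same axes): black block 20 (x) x 30 (y) x 40 mm high on an upright bar 8 x 30 mm. Take it from above across its 30 mm (y), which is also the direction of travel
- carriage (a point): Middle of the carriage's underside (hanger frame 0, 0, 95 mm; same axes). Carriage: grey low-friction plastic, 24 wide (x), 60 long (y +-30), 14 high. Its +y end is a sloped nose (top falls from 14 to 4 mm over the last 18 mm), its -y end is square. In the rail it rests on the lips, so the foot is 45 mm over the bench, grip on the rail's -x side
- rail: Fixed level slotted aluminium rail, 300 long (y), 36 wide (x), z 135..163 mm. Origin: on the bench below its middle; z up. Open end (mouth) at y -150, closed at +150. Inside 28 wide; lips' top z 140, roof z 158; slot below 11 wide. Two columns stand at x 70..106 (y -85, +105), base plate 8 mm high from x 55; the -x side and below are free. A stop unit is clamped on it (see buffer)
- rail_mouth (a point): Centre of the rail's open end, on the top surface of the bottom lips (rail frame 0, -150, 140 mm); axes as the rail, +y leads into the rail
- buffer (a joint): Sprung buffer in the rail, 0 free to 0.030 m fully pressed, 500 N/m (4 N at 0.008, 12 N at 0.024); its free face is 55 mm beyond the catch, so it reads 0.007 to 0.008 with the carriage just past the catch. It belongs to the stop unit: dark saddle 110 long over the rail, firm under 100 N, clamped with its catch anywhere from rail y -40 to +20 mm (place not reported)
- catch (a joint): Height of the stop unit's catch, a 6 mm sprung pin through the rail's roof: 0 down, about 0.008 while the carriage is under it, at most 0.013 m (its black knob then tops out at z 207 mm). The nose lifts it (2 to 5 N along the rail); past the square end it drops to 0 and holds the carriage against the buffer
- tip_tin: Bystander: round metal tin, 65 mm across, 31 mm high; origin under its centre
- weld_magnet: Bystander: flat triangular welding magnet, 70 x 90 x 16 mm; origin under its middle
- spanner: Bystander: open-ended spanner, 204 mm long, 10 mm high, lying flat; origin under its middle

How it is judged:
By the outcome, as a careful person would: the job done as asked, in the order asked, and still so for the second after the job is handed in, with the robot touching nothing.
It also fails if it takes over 45 s, if anything falls off the work surface, if the arm or the gripper's body presses on something with over 40 N, if the wrist force passes 120 N, or if a joint passes its speed limit or range.

## Working session

There is one attempt and no reset: what is moved stays moved. The work goes in short steps, each a Python script; the robot and the scene stay as the last script left them, time stands still between calls to the robot, and variables do not carry over. Pictures are saved under pics/ and viewed, at most 10 in all, crops included, and the job is handed in when it is done.

```bash
ls; mkdir -p pics; cat > h.py <<'E'
import numpy as np, cv2
from station import ctrl, get_state, vision, ticket, models
def cloud(name, depth):
    c=vision.camera_info(name); K=np.array(c["mtx"]);d=np.array(c["dist_coeffs"]);R=np.array(c["R"]);t=np.array(c["t"])
    h,w=depth.shape; u,v=np.meshgrid(np.arange(w),np.arange(h))
    n=cv2.undistortPoints(np.stack([u,v],-1).reshape(-1,1,2).astype(float),K,d).reshape(h,w,2)
    P=np.dstack([n[...,0]*depth,n[...,1]*depth,depth])
    W=(P-t)@R
    W[depth<=0]=np.nan
    return W
E
python3 - <<'E'
from h import *
s=get_state(); print(s["time"],s["tcp_pos"],s["eef_rot"],ctrl.pinch_z,s["contact_force"])
for n in ["scene","top"]:
    p,d=vision.grab_frame(n); cv2.imwrite(f"pics/{n}0.png",p); W=cloud(n,d)
    np.save(f"{n}0.npy",W)
    for t in ["hanger","hanger_grip","carriage","rail","buffer","catch","tip_tin","weld_magnet","spanner"]:
        for r in models.recognise(n,t)[:2]:
            u,v=np.round(r["point"]).astype(int); print(n,t,round(r["p"],2),(u,v),np.round(W[v,u],3))
    c=vision.camera_info(n); print(-np.array(c["R"]).T@c["t"])
E
```

```text
pics
station.py
0.0 [ 0.22385853 -0.58297709  0.23042512] [-8.93289945e-04  9.83229988e-01  1.82367647e-01 -1.84887056e-04] -0.0187 [-0.27049608 -0.24238592  0.60122091]
scene hanger 0.78 (np.int64(349), np.int64(183)) [ 0.478 -0.314  0.051]
scene hanger_grip 0.82 (np.int64(351), np.int64(180)) [ 0.494 -0.386  0.002]
scene carriage 0.89 (np.int64(353), np.int64(182)) [ 0.486 -0.382  0.001]
scene rail 0.6 (np.int64(185), np.int64(260)) [0.608 0.166 0.172]
scene catch 0.38 (np.int64(208), np.int64(218)) [0.619 0.08  0.196]
scene tip_tin 0.96 (np.int64(312), np.int64(304)) [0.404 0.052 0.033]
scene tip_tin 0.32 (np.int64(182), np.int64(259)) [0.615 0.167 0.171]
scene weld_magnet 0.98 (np.int64(324), np.int64(253)) [ 0.444 -0.093  0.016]
scene spanner 0.47 (np.int64(265), np.int64(173)) [ 0.72  -0.282  0.009]
[0.25788178 0.44531806 0.70799804]
top hanger 0.69 (np.int64(356), np.int64(269)) [ 0.485 -0.349  0.007]
top carriage 0.87 (np.int64(356), np.int64(267)) [ 0.49  -0.348  0.007]
top rail 0.97 (np.int64(218), np.int64(154)) [0.706 0.136 0.011]
top rail 0.22 (np.int64(265), np.int64(257)) [ 0.444 -0.095  0.015]
top catch 0.72 (np.int64(219), np.int64(160)) [0.62  0.075 0.193]
top tip_tin 0.86 (np.int64(214), np.int64(255)) [0.406 0.041 0.032]
top weld_magnet 0.67 (np.int64(261), np.int64(256)) [ 0.443 -0.084  0.017]
top spanner 0.64 (np.int64(342), np.int64(186)) [ 0.718 -0.252 -0.002]
[ 0.25853413 -0.19395119  1.14542018]
```

View pics/scene0.png

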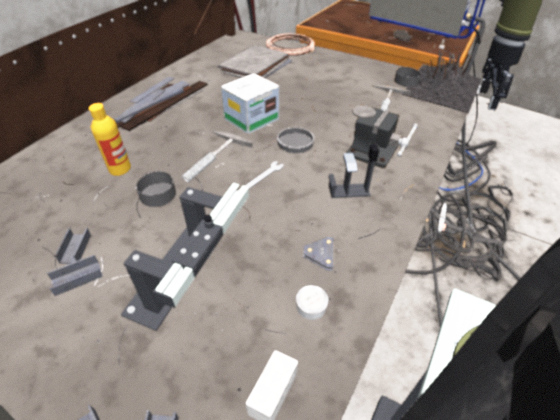

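View pics/top0.png

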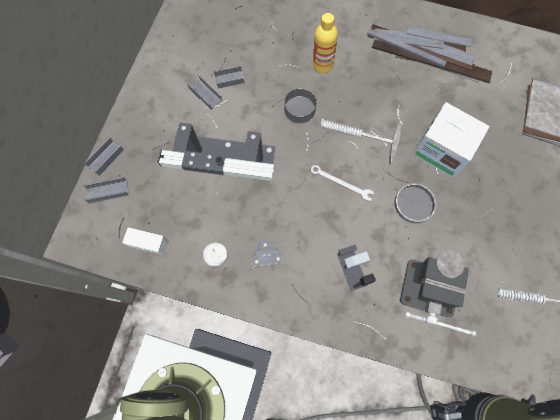

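The scene view shows the rail running from (232,195) to (170,290), with the hanger at (350,180), its grip at (373,152) and the vice behind it. In the top view the rail's right end (273,170) is the mouth, because the columns are on the far (+x) side. The saddle is at about (185–223,160), the hanger's carriage at (357,258) and its grip at (368,280).

```bash
python3 - <<'E'
from h import *
S=np.load("scene0.npy");T=np.load("top0.npy")
def sel(W,z0,z1,x,y):
    m=(W[...,2]>z0)&(W[...,2]<z1)&(W[...,0]>x[0])&(W[...,0]<x[1])&(W[...,1]>y[0])&(W[...,1]<y[1]); return W[m][:,:3]
def rect(P,n):
    (c,s,a)=cv2.minAreaRect((P[:,:2]*1000).astype(np.float32)); print(n,len(P),np.round(c,1),np.round(s,1),round(a,2),"zmed",np.round(np.median(P[:,2]),4), "med",np.round(np.median(P[:,:2],0),4))
for n,W in [("scene",S),("top",T)]:
    for nm,z0,z1,x,y in [("railtop",.150,.172,(.54,.72),(-.15,.3)),("saddle",.173,.25,(.54,.72),(-.15,.3)),("carr",.09,.125,(.38,.6),(-.42,-.25)),("grip",.13,.17,(.38,.6),(-.45,-.25)),("foot",.003,.012,(.41,.52),(-.40,-.28)),("vice",.03,.5,(.3,.6),(-.7,-.41)),]:
        P=sel(W,z0,z1,x,y)
        if len(P)>3: rect(P,n+" "+nm)
        if nm=="vice" and len(P): print(P.min(0),P.max(0))
for n in ["scene","top"]:
    p=cv2.imread(f"pics/{n}0.png")
    if n=="top": a=cv2.resize(p[110:190,140:300],None,fx=5,fy=5,interpolation=2); b=cv2.resize(p[230:310,330:410],None,fx=5,fy=5,interpolation=2)
    else: c=cv2.resize(p[170:330,110:270],None,fx=2.5,fy=2.5); d=cv2.resize(p[120:220,310:410],None,fx=4,fy=4)
cv2.imwrite("pics/crop1.png",cv2.resize(np.hstack([d,b]),(800,400)))
cv2.imwrite("pics/crop2.png",a)
E
```

```text
scene railtop 3748 [655.3  94.7] [128.1 304.9] 4.34 zmed 0.1646 med [0.6234 0.1543]
scene saddle 225 [616.1 116. ] [40.3 93.4] 7.52 zmed 0.1765 med [0.6173 0.0848]
scene carr 265 [ 467.2 -348.2] [82. 62.] 34.31 zmed 0.1096 med [ 0.4808 -0.3367]
scene grip 115 [ 441.7 -362.8] [19.5 32.9] 37.04 zmed 0.1459 med [ 0.4401 -0.3565]
scene foot 439 [ 465.7 -339.3] [116.5 107.6] 89.55 zmed 0.0078 med [ 0.4718 -0.3374]
scene vice 1888 [ 482.2 -578.9] [188.  183.7] 1.2 zmed 0.1015 med [ 0.4901 -0.5269]
[ 0.3877901  -0.67245702  0.03007179] [ 0.57593208 -0.48885263  0.13203804]
top railtop 2202 [655.8  95.3] [130.4 303.2] 4.7 zmed 0.1632 med [0.6277 0.1083]
top saddle 103 [614.5 114. ] [38.7 94.5] 7.34 zmed 0.1765 med [0.6169 0.0823]
top carr 255 [ 467.9 -346.9] [80.5 60.6] 33.96 zmed 0.1087 med [ 0.4892 -0.3328]
top grip 117 [ 442.9 -363.9] [19.9 30. ] 34.04 zmed 0.1497 med [ 0.4416 -0.3623]
top foot 441 [ 465.1 -339.4] [117.9 107.6] 88.57 zmed 0.0062 med [ 0.472  -0.3419]
top vice 2900 [ 483.  -582.6] [188.4 188.9] 89.8 zmed 0.1188 med [ 0.4873 -0.5532]
[ 0.38863928 -0.67644394  0.03005564] [ 0.57754904 -0.48803196  0.13233218]
```

View pics/crop1.png

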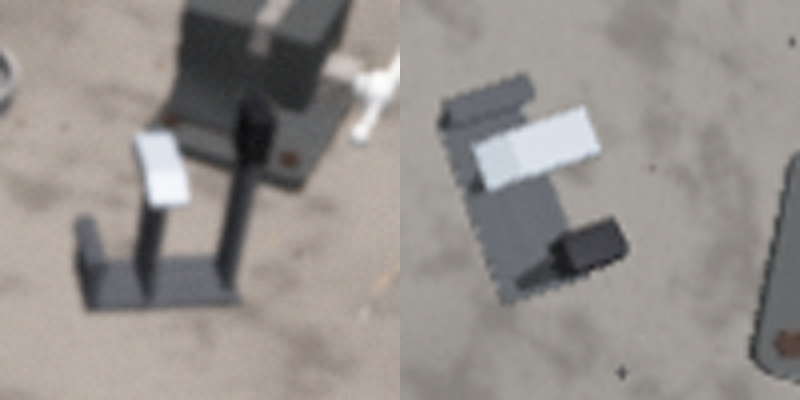

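View pics/crop2.png

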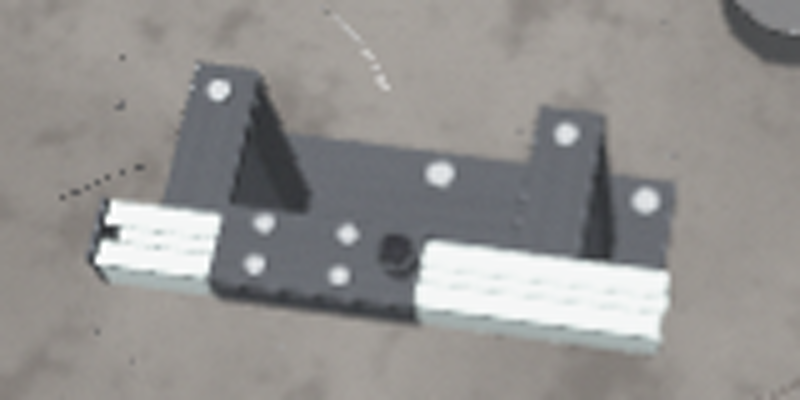

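Crop 1 shows the carriage with its darker sloped nose towards the left (world +y), and the grip on the robot side. Crop 2 shows the saddle spanning x 212–418, with the catch knob at (398,252) at its mouth end. The mouth itself is at (665,310). Next I'll fit the poses accurately.

```bash
cat >> h.py <<'E'
from scipy.optimize import minimize
def box(W,m,L,Wd,name):
    P=W[m][:,:2]
    def cost(q):
        c,s=np.cos(q[2]),np.sin(q[2]); d=(P-q[:2])@np.array([[c,-s],[s,c]])
        e=np.maximum(np.abs(d)-np.array([L/2,Wd/2]),0)
        return np.minimum(np.hypot(*e.T),.004).mean()*1e3+ 0
    return P,cost
def rail_fit(img,W,x=(.54,.70),y=(-.12,.30)):
    g=img.min(2); z=W[...,2]
    m=(g>175)&(z>.155)&(z<.172)&(W[...,0]>x[0])&(W[...,0]<x[1])&(W[...,1]>y[0])&(W[...,1]<y[1])
    P=W[m]; c,s,a=cv2.minAreaRect((P[:,:2]*1000).astype(np.float32))
    t0=np.median(P[:,:2],0); yaw=0
    # centre line: mid of 3/97 percentiles per slice, iterated
    for _ in range(4):
        ux=np.array([np.cos(yaw),np.sin(yaw)]);uy=np.array([-ux[1],ux[0]])
        a_=P[:,:2]@uy;b_=P[:,:2]@ux
        k=np.arange(a_.min()+.004,a_.max()-.004,.006); A=[];B=[];Wd=[]
        for q in k:
            s_=np.abs(a_-q)<.004
            if s_.sum()>8:
                lo,hi=np.percentile(b_[s_],[3,97]); A.append(q);B.append((lo+hi)/2);Wd.append(hi-lo)
        A,B,Wd=map(np.array,(A,B,Wd)); ok=np.abs(Wd-np.median(Wd))<.004
        f=np.polyfit(A[ok],B[ok],1); yaw-=np.arctan(f[0])
    ux=np.array([np.cos(yaw),np.sin(yaw)]);uy=np.array([-ux[1],ux[0]])
    a_=P[:,:2]@uy; b0=np.median(P[:,:2]@ux) 
    b_=P[:,:2]@ux; lo,hi=np.percentile(b_,[2,98])
    a0,a1=np.percentile(a_,[.5,99.5])
    mouth=ux*(lo+hi)/2+uy*a0
    return dict(yaw=yaw,mouth=mouth,width=hi-lo,length=a1-a0,z=np.median(P[:,2]),n=len(P))
E
python3 - <<'E'
from h import *
for n in ["scene","top"]:
    img=cv2.imread(f"pics/{n}0.png");W=np.load(f"{n}0.npy")
    r=rail_fit(img,W); print(n,{k:np.round(v,4) for k,v in r.items()})
    ux=np.array([np.cos(r["yaw"]),np.sin(r["yaw"])]);uy=np.array([-ux[1],ux[0]])
    # saddle along-rail extents, knob
    D=(W[...,:2]-r["mouth"]); lx=D@ux; ly=D@uy; z=W[...,2]
    m=(np.abs(lx)<.03)&(z>.166)&(ly>0)&(ly<.3)&(img.min(2)<150); print(" saddle y",np.percentile(ly[m],[1,5,95,99]),m.sum(), "z",np.median(z[m]))
    m=(np.abs(lx)<.03)&(z>.185)&(ly>0)&(ly<.3); print(" knob",np.round([lx[m].mean(),ly[m].mean(),z[m].max()],4),m.sum())
    z=W[...,2];X=W[...,0];Y=W[...,1]; near=(X>.38)&(X<.56)&(Y>-.43)&(Y<-.26)
    for nm,m in [("carr",near&(z>.098)&(z<.125)&(img.min(2)>120)),("foot",near&(z>.003)&(z<.012)&(img.max(2)<115)),("grip",near&(z>.142)&(z<.16)&(img.max(2)<120)),("lip",near&(z>.04)&(z<.06)&(img.max(2)<120))]:
        P=W[m]; c,s,a=cv2.minAreaRect((P[:,:2]*1000).astype(np.float32)); print(" ",nm,len(P),np.round(c,1),np.round(s,1),round(a,1),np.round(np.median(P[:,2]),4))
E
```

```text
scene {'yaw': np.float64(0.1468), 'mouth': array([ 0.6747, -0.0517]), 'width': np.float64(0.103), 'length': np.float64(0.2984), 'z': np.float64(0.1642), 'n': np.int64(1227)}
 saddle y [0.0553611  0.07852344 0.2531241  0.26822236] 439 z 0.1711498453662693
 knob [-0.0281  0.1355  0.1971] 12
  carr 180 [ 490.2 -331.9] [25.8 61.5] 35.8 0.1093
  foot 239 [ 481.8 -334.3] [107.7  45.9] 34.9 0.008
  grip 73 [ 442.2 -362.6] [17.9 33.3] 32.2 0.15
  lip 142 [ 487.7 -336.5] [109.4  46.7] 40.7 0.0487
top {'yaw': np.float64(0.1435), 'mouth': array([ 0.6418, -0.0569]), 'width': np.float64(0.0379), 'length': np.float64(0.2966), 'z': np.float64(0.1626), 'n': np.int64(726)}
 saddle y [0.12660138 0.12923134 0.23074622 0.29823436] 602 z 0.1699749043368371
 knob [-0.0025  0.134   0.1969] 34
  carr 230 [ 491.2 -331.1] [24.1 60.6] 34.1 0.1087
  foot 164 [ 454.7 -354.5] [156.2  48. ] 35.8 0.0062
  grip 101 [ 442.4 -363.7] [18.9 28.5] 34.6 0.15
  lip 109 [ 482.9 -334.1] [107.2  48.5] 34.1 0.046
```

```bash
cat >> h.py <<'E'
def quat(a): return [0,np.cos(a/2),np.sin(a/2),0]
def st(n=""):
    s=get_state(); print(n,"t",round(s["time"],2),"tcp",np.round(s["tcp_pos"],4),"F",np.round(s["contact_force"],1),"T",np.round(s["wrist_torque"],2),"w",round(s["width"],4),"gf",np.round(s["gripper_force"],1)); return s
E
python3 - <<'E'
from h import *
a=.595; g=[.4423,-.3632]
try:
    ctrl.movep([*g,.25],quat(a)); st("above")
    ctrl.movel([*g,.111]); st("down")
    ctrl.close_gripper(80); st("closed")
    ctrl.movel([*g,.175],max_speed=.1); st("lift")
    y=.1435; ux=np.array([np.cos(y),np.sin(y)]);uy=np.array([-ux[1],ux[0]])
    p=np.array([.642,-.057])-.060*uy-.058*ux
    ctrl.movep([*p,.164],quat(y)); ctrl.pause(.2); st("pre")
except ctrl.Unreachable as e: print("unreach",e); st()
out=[]
for n in ["scene","top"]:
    im,d=vision.grab_frame(n); np.save(f"{n}1.npy",cloud(n,d)); cv2.imwrite(f"pics/{n}1.png",im)
    out.append(cv2.resize(im[100:300,150:350] if n=="top" else im[80:280,150:350],(400,400)))
cv2.imwrite("pics/v1.png",np.hstack(out))
E
```

```text
above t 2.18 tcp [ 0.441  -0.365   0.2498] F [ 0.1  0.3 -0. ] T [-0.03 -0.01 -0.08] w 0.0853 gf 0.0
down t 3.26 tcp [ 0.4427 -0.3637  0.1118] F [ 0.8 -0.4 -0.2] T [ 0.04 -0.01 -0.01] w 0.085 gf 0.0
closed t 3.81 tcp [ 0.4426 -0.3636  0.1115] F [-0.1 -1.1  3.5] T [-0.17  0.1   0.07] w 0.0292 gf 79.3
lift t 4.6 tcp [ 0.4418 -0.3629  0.1742] F [-0.3 -0.3 -4.8] T [-0.14  0.21 -0.03] w 0.0291 gf 79.1
pre t 5.89 tcp [ 0.5926 -0.1266  0.164 ] F [-0.8  0.5 -2.9] T [-0.04  0.19 -0.  ] w 0.0291 gf 79.1
```

View pics/v1.png

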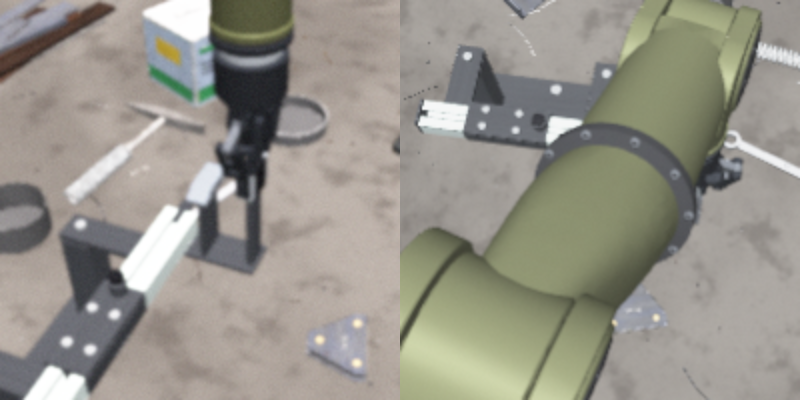

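The scene view shows the hanger held and hanging level. Its carriage is at (205,185) in the crop, just in front of the mouth at (185,210). The arm blocks the top view. I'll measure the carriage against the rail in the scene cloud.

```bash
cat > meas.py <<'E'
from h import *
def slices(n,img,W,W0=None,img0=None,yaw=.1435,lo=-.10,hi=.10):
    ux=np.array([np.cos(yaw),np.sin(yaw)]);uy=np.array([-ux[1],ux[0]])
    D=W[...,:2]-np.array([.642,-.057]); lx=D@ux; ly=D@uy; z=W[...,2]
    m0=(np.abs(lx)<.035)&(img.min(2)>110)&(z>.145)&(z<.18)
    for q in np.arange(lo,hi,.008):
        m=m0&(np.abs(ly-q)<.004)
        if m.sum()>6:
            top=m&(z>np.percentile(z[m],60)-.004); l,h=np.percentile(lx[top],[4,96]); print(n,round(q,3),m.sum(),"lo/hi/mid/w mm",np.round(np.array([l,h,(l+h)/2,h-l])*1e3,1),"z",np.round(np.median(z[top])*1e3,1))
if __name__=="__main__":
    for n,i in [("scene",1),("top",0)]:
        slices(n,cv2.imread(f"pics/{n}{i}.png"),np.load(f"{n}{i}.npy"))
E
python3 meas.py
```

```text
scene -0.092 9 lo/hi/mid/w mm [-4.7  9.7  2.5 14.4] z 162.8
scene -0.084 21 lo/hi/mid/w mm [-11.6  10.3  -0.6  21.9] z 163.3
scene -0.076 33 lo/hi/mid/w mm [-13.    7.8  -2.6  20.8] z 163.0
scene -0.068 24 lo/hi/mid/w mm [-13.1   8.8  -2.1  21.9] z 163.4
scene -0.06 34 lo/hi/mid/w mm [-13.2  10.1  -1.6  23.3] z 163.0
scene -0.052 35 lo/hi/mid/w mm [-12.5   9.9  -1.3  22.4] z 162.7
scene -0.044 42 lo/hi/mid/w mm [-11.5  10.5  -0.5  22. ] z 159.7
scene -0.036 46 lo/hi/mid/w mm [-12.8  10.1  -1.3  22.8] z 155.2
scene -0.004 7 lo/hi/mid/w mm [-16.   17.4   0.7  33.4] z 163.8
scene 0.004 40 lo/hi/mid/w mm [-17.   15.7  -0.7  32.7] z 165.4
scene 0.012 42 lo/hi/mid/w mm [-16.8  17.8   0.5  34.6] z 164.6
scene 0.02 46 lo/hi/mid/w mm [-16.5  16.9   0.2  33.4] z 164.8
scene 0.028 42 lo/hi/mid/w mm [-17.2  15.8  -0.7  33. ] z 164.8
scene 0.036 50 lo/hi/mid/w mm [-16.9  14.5  -1.2  31.3] z 164.7
scene 0.044 48 lo/hi/mid/w mm [-16.9  29.8   6.4  46.8] z 164.2
scene 0.052 58 lo/hi/mid/w mm [-16.9  31.9   7.5  48.8] z 164.9
scene 0.06 58 lo/hi/mid/w mm [-16.5  29.7   6.6  46.2] z 164.4
scene 0.068 
[... 285 characters left out ...]
 -2.3  34.5] z 162.3
top 0.012 35 lo/hi/mid/w mm [-18.5  15.4  -1.6  33.9] z 163.9
top 0.02 37 lo/hi/mid/w mm [-18.2  15.4  -1.4  33.6] z 162.9
top 0.028 34 lo/hi/mid/w mm [-19.4  14.1  -2.7  33.5] z 163.0
top 0.036 38 lo/hi/mid/w mm [-18.5  15.2  -1.7  33.7] z 163.0
top 0.044 36 lo/hi/mid/w mm [-19.1  16.5  -1.3  35.6] z 162.6
top 0.052 42 lo/hi/mid/w mm [-19.1  19.   -0.   38.1] z 162.3
top 0.06 41 lo/hi/mid/w mm [-17.4  18.7   0.6  36.1] z 162.5
top 0.068 39 lo/hi/mid/w mm [-18.9  19.8   0.4  38.6] z 162.6
top 0.076 42 lo/hi/mid/w mm [-18.9  18.1  -0.4  37.1] z 162.5
top 0.084 34 lo/hi/mid/w mm [-19.2  15.4  -1.9  34.6] z 162.1
top 0.092 39 lo/hi/mid/w mm [-19.5  15.6  -2.   35.1] z 162.1
```

```bash
cat >> h.py <<'E'
Y=.1435; UX=np.array([np.cos(Y),np.sin(Y)]);UY=np.array([-UX[1],UX[0]]); M=np.array([.642,-.057])
def loc(p): # tcp -> (lateral, along) of carriage centre wrt mouth, tcp z, m
    d=np.array(p[:2])-M; return np.array([d@UX+.058,d@UY,p[2]])
def wor(l): 
    q=M+(l[0]-.058)*UX+l[1]*UY; return np.array([q[0],q[1],l[2]])
def fl(s): f=np.array(s["contact_force"]); return np.array([f[:2]@UX,f[:2]@UY,f[2]])
def yawof(s):
    w,x,y,z=s["eef_rot"]; return 2*np.arctan2(y,x)
def show(n=""):
    s=get_state(); print(n,round(s["time"],2),"loc mm",np.round(loc(s["tcp_pos"])*1e3,1),"F",np.round(fl(s),1),"T",np.round(s["wrist_torque"],2),"yaw",round(yawof(s),4)); return s
E
python3 - <<'E'
from h import *
show("now")
print(get_state()["eef_rot"])
off=np.zeros(3); tgt=np.array([0.0003,-.045,.1583])
for k in range(3):
    ctrl.movel(wor(tgt+off),frame=quat(Y),max_speed=.05); ctrl.pause(.15); s=show(k); off+=tgt-loc(s["tcp_pos"])
print("off",off)
from meas import slices
im,d=vision.grab_frame("scene"); cv2.imwrite("pics/scene2.png",im); slices("s",im,cloud("scene",d),lo=-.09,hi=.04)
E
```

```text
now 5.99 loc mm [ -0.5 -61.2 164.1] F [ 0.4 -0.8 -4.7] T [-0.02  0.25 -0.02] yaw 0.1418
[ 1.53472433e-04  9.97489001e-01  7.08213874e-02 -1.82291856e-05]
0 6.62 loc mm [  0.4 -45.3 158.4] F [-0.4 -0.3 -4.3] T [-0.05  0.25  0.  ] yaw 0.1433
1 7.02 loc mm [  0.2 -44.8 158.2] F [-0.1 -0.3 -3.2] T [-0.03  0.21  0.01] yaw 0.1434
2 7.42 loc mm [  0.3 -44.9 158.3] F [-0.1  0.8 -4.6] T [-0.04  0.23  0.02] yaw 0.1435
off [-2.21058149e-05 -1.57438083e-05 -7.71528506e-06]
s -0.074 8 lo/hi/mid/w mm [-2.3 10.   3.8 12.4] z 157.3
s -0.066 21 lo/hi/mid/w mm [-6.8 11.2  2.2 18. ] z 157.5
s -0.058 31 lo/hi/mid/w mm [-10.6  10.2  -0.2  20.8] z 157.9
s -0.05 30 lo/hi/mid/w mm [-11.8  11.3  -0.3  23.1] z 157.6
s -0.042 31 lo/hi/mid/w mm [-11.9  10.9  -0.5  22.8] z 157.6
s -0.034 38 lo/hi/mid/w mm [-11.6  11.   -0.3  22.6] z 157.3
s -0.026 43 lo/hi/mid/w mm [-11.3  11.2  -0.   22.6] z 153.6
s -0.018 30 lo/hi/mid/w mm [-11.6  11.   -0.3  22.5] z 149.6
s -0.002 16 lo/hi/mid/w mm [-16.5  15.7  -0.4  32.1] z 164.5
s 0.006 43 lo/hi/mid/w mm [-16.6  16.2  -0.2  32.8] z 164.7
s 0.014 45 lo/hi/mid/w mm [-16.4  17.5   0.6  33.9] z 164.7
s 0.022 41 lo/hi/mid/w mm [-16.7  16.5  -0.1  33.2] z 164.9
s 0.03 45 lo/hi/mid/w mm [-17.2  14.9  -1.1  32.1] z 164.7
s 0.038 42 lo/hi/mid/w mm [-17.   15.5  -0.8  32.5] z 164.5
```

Lateral, height and yaw all agree with the rail, so I'll insert in monitored steps.

```bash
python3 - <<'E'
from h import *
s=get_state(); f0=fl(s)
tgt=loc(s["tcp_pos"]); tgt=np.array([.0003,-.045,.1583])
for a in list(np.arange(-.035,.0951,.010)):
    tgt[1]=a; ctrl.movel(wor(tgt),max_speed=.05); ctrl.pause(.05); s=show(round(a,3))
    f=fl(s)-f0
    if abs(f[1])>6 or abs(f[0])>8 or abs(f[2])>8: print("STOP",f); break
E
```

```text
-0.035 7.87 loc mm [  0.4 -34.7 158.4] F [-0.2 -0.7 -4.3] T [-0.06  0.24  0.08] yaw 0.1442
-0.025 8.27 loc mm [  0.4 -24.8 158.3] F [-0.2 -0.3 -3.2] T [-0.04  0.19  0.02] yaw 0.144
-0.015 8.67 loc mm [  0.4 -14.8 158.3] F [-0.7 -0.3 -4.1] T [-0.09  0.27  0.01] yaw 0.1439
-0.005 9.07 loc mm [  0.3  -4.8 158.3] F [-0.  -0.2 -4.4] T [-0.11  0.21 -0.03] yaw 0.144
0.005 9.47 loc mm [  0.4   5.2 158.4] F [-0.  -0.1 -3.4] T [-0.14  0.24 -0.01] yaw 0.144
0.015 9.87 loc mm [  0.3  15.2 158.3] F [-0.6 -0.4 -4.1] T [-0.    0.23 -0.02] yaw 0.144
0.025 10.27 loc mm [  0.3  25.2 158.3] F [ 0.1  0.1 -4.2] T [-0.09  0.25  0.02] yaw 0.144
0.035 10.67 loc mm [  0.3  35.2 158.3] F [-0.  -0.4 -3.8] T [-0.01  0.23 -0.01] yaw 0.144
0.045 11.07 loc mm [  0.3  45.2 158.3] F [-0.5 -0.4 -4.3] T [-0.08  0.24  0.03] yaw 0.144
0.055 11.47 loc mm [  0.3  55.2 158.3] F [-0.4  0.2 -4.2] T [-0.03  0.22 -0.04] yaw 0.144
0.065 11.87 loc mm [  0.3  65.2 158.3] F [ 0.2  0.8 -4. ] T [-0.06  0.23  0.02] yaw 0.144
0.075 12.27 loc mm [  0.3  75.2 158.3] F [ 0.4  0.5 -3.5] T [-0.04  0.2   0.  ] yaw 0.144
0.085 12.67 loc mm [  0.3  85.2 158.3] F [-0.3  0.2 -4.1] T [-0.03  0.2   0.02] yaw 0.144
0.095 13.07 loc mm [  0.3  95.2 158.3] F [ 0.7 -0.7 -4.8] T [-0.08  0.2   0.01] yaw 0.144
```

```bash
cat >> h.py <<'E'
def favg(n=6):
    F=[]
    for _ in range(n): F.append(fl(get_state())); ctrl.pause(.02)
    return np.mean(F,0)
def knob(i):
    im,d=vision.grab_frame("scene"); cv2.imwrite(f"pics/k{i}.png",im); W=cloud("scene",d); D=W[...,:2]-M; lx=D@UX;ly=D@UY;z=W[...,2]
    m=(np.abs(lx)<.03)&(z>.185)&(ly>.1)&(ly<.17)&(z<.22)&(img_dark(im)); return np.round(np.percentile(z[m],[50,95])*1e3,1) if m.any() else None, int(m.sum())
def img_dark(im): return im.max(2)<130
E
python3 - <<'E'
from h import *
f0=favg(); print("f0",f0, knob("a"))
tgt=np.array([.0003,.095,.1573])
for a in [.100,.105,.110,.115,.120,.130,.140,.150,.154,.158,.160,.162,.164]:
    tgt[1]=a; ctrl.movel(wor(tgt),max_speed=.05); ctrl.pause(.08); f=favg(4)-f0; s=get_state()
    print(a,np.round(loc(s["tcp_pos"])*1e3,1),"dF",np.round(f,1), round(s["time"],2))
    if abs(f[1])>9 or abs(f[2])>12: print("STOP"); break
print(knob("b"))
E
```

```text
f0 [-0.18406907 -0.3655228  -4.52392807] (array([194.3, 196.4]), 59)
0.1 [  0.3 100.  157.3] dF [0.1 0.6 0.3] 13.62
0.105 [  0.3 104.9 157.3] dF [0.4 0.3 0.2] 14.02
0.11 [ -0.  109.9 157. ] dF [ 0.1 -0.1 -1.2] 14.42
0.115 [  0.2 115.3 157.2] dF [-0.  -0.4 -2.3] 14.82
0.12 [  0.3 120.3 157.3] dF [-0.1 -0.5 -2.9] 15.22
0.13 [  0.3 130.6 157.3] dF [ 0.3  1.  -3. ] 15.72
0.14 [  0.3 140.3 157.3] dF [ 0.2  1.1 -3.2] 16.22
0.15 [  0.3 150.3 157.3] dF [ 0.2  1.6 -2.8] 16.72
0.154 [  0.3 154.3 157.3] dF [ 0.2  0.9 -2.8] 17.12
0.158 [  0.3 158.3 157.3] dF [ 0.   1.1 -3.3] 17.52
0.16 [  0.3 160.  157.3] dF [-0.4  0.8 -3. ] 17.92
0.162 [  0.3 162.  157.3] dF [-0.3 -0.5 -2.7] 18.32
0.164 [  0.3 163.9 157.3] dF [ 0.4 -1.4 -3.3] 18.72
(array([202.8, 205.5]), 29)
```

```bash
python3 - <<'E'
from h import *
f0=np.array([-.18,-.37,-4.52])
tgt=np.array([.0003,.164,.1573])
for a in np.arange(.1655,.178,.0015):
    tgt[1]=a; ctrl.movel(wor(tgt),max_speed=.03); ctrl.pause(.1); f=favg(5)-f0; s=get_state()
    print(round(a,4),np.round(loc(s["tcp_pos"])*1e3,1),"dF",np.round(f,1), round(s["time"],2))
    if f[2]>-1.2: print("dropped?"); break
print(knob("c"), get_state()["time"])
E
```

```text
0.1655 [  0.3 165.5 157.3] dF [ 0.3 -2.  -3.3] 19.2
0.167 [  0.4 168.2 157.5] dF [-0.5  1.9 -1.7] 19.63
0.1685 [  0.4 168.4 157.5] dF [-1.3 -0.1  0.7] 20.07
dropped?
(array([194. , 196.5]), 10) 20.1167
```

```bash
python3 - <<'E'
from h import *
f0=np.array([-.18,-.37,-4.52])
s=get_state(); l=loc(s["tcp_pos"])
for z in [.1568,.1562]:
    ctrl.movel(wor([l[0],l[1]-.0005,z]),max_speed=.02); ctrl.pause(.1); f=favg(4)-f0; s=get_state(); print(np.round(loc(s["tcp_pos"])*1e3,1),np.round(f,1),s["time"])
    if f[2]>2: break
im,d=vision.grab_frame("scene"); cv2.imwrite("pics/v2.png",cv2.resize(im[130:330,120:320],(600,600),interpolation=2))
E
```

```text
[  0.7 168.3 157. ] [-0.7  1.7  2. ] 20.5333
```

View pics/v2.png

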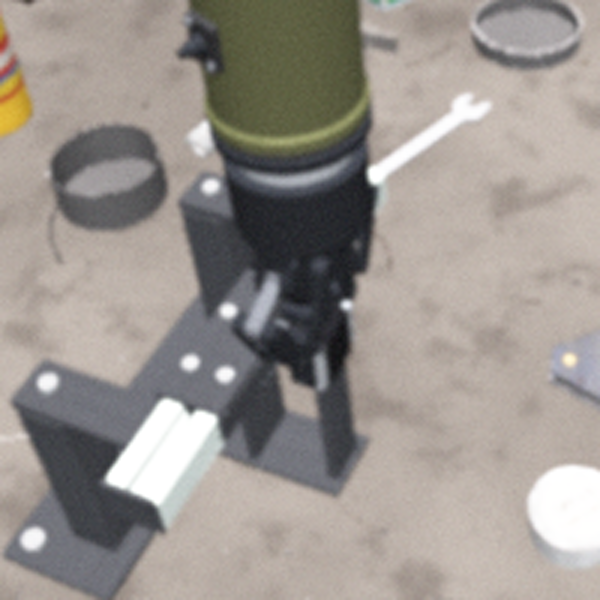

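The hanger is inside the rail under the saddle, with the neck at about (265,440). It rests on the lips, and a slight backward pull meets the pin. Now I'll release, retreat straight up and check.

```bash
python3 - <<'E'
from h import *
ctrl.ungrasp(); ctrl.pause(.2); st("open")
s=get_state(); p=np.array(s["tcp_pos"])
ctrl.movel([p[0],p[1],p[2]+.12],max_speed=.1); 
try: ctrl.movep([.42,-.25,.35],quat(.3))
except ctrl.Unreachable: print("unr")
ctrl.pause(.3); st("away")
print(knob("d"))
ims=[]
for n in ["scene","top"]:
    im,d=vision.grab_frame(n); W=cloud(n,d); ims.append(im)
    D=W[...,:2]-M; lx=D@UX;ly=D@UY;z=W[...,2]
    m=(np.abs(lx+.058)<.02)&(z>.17)&(z<.21)&(ly>.1)&(ly<.24)
    print(n,"grip",m.sum(),np.round([*np.percentile(lx[m],[3,97]),*np.percentile(ly[m],[3,97]),np.percentile(z[m],90)],4))
    m=(np.abs(lx)<.02)&(z>.185)&(z<.22)&(ly>.1)&(ly<.17); print(" knob",m.sum(),np.round([ly[m].mean(),np.percentile(z[m],95)],4))
    for t in ["tip_tin","weld_magnet","spanner"]:
        for r in models.recognise(n,t)[:1]: u,v=np.round(r["point"]).astype(int); print(" ",t,(u,v),np.round(W[v,u],3))
cv2.imwrite("pics/v3.png",np.hstack([cv2.resize(ims[0][130:330,120:320],(400,400)),cv2.resize(ims[1][100:200,150:250],(400,400))]))
E
```

```text
open t 21.38 tcp [0.561  0.101  0.1568] F [0.4 0.1 0.1] T [ 0.02 -0.01 -0.02] w 0.0855 gf 0.0
away t 24.46 tcp [ 0.4204 -0.2495  0.3498] F [-0.6  0.4 -0.4] T [-0.   -0.    0.01] w 0.0853 gf 0.0
(array([194.8, 196.5]), 60)
scene grip 277 [-0.0693 -0.0505  0.1563  0.1835  0.197 ]
 knob 74 [0.1371 0.1966]
  tip_tin (np.int64(310), np.int64(302)) [0.409 0.05  0.032]
  weld_magnet (np.int64(321), np.int64(252)) [ 0.452 -0.093  0.014]
  spanner (np.int64(263), np.int64(175)) [ 0.719 -0.27   0.01 ]
top grip 129 [-0.0701 -0.0513  0.1525  0.1808  0.1964]
 knob 32 [0.1342 0.197 ]
  tip_tin (np.int64(212), np.int64(255)) [0.404 0.046 0.033]
  weld_magnet (np.int64(260), np.int64(246)) [ 0.47  -0.072  0.014]
  spanner (np.int64(316), np.int64(175)) [ 0.728 -0.168  0.002]
```

View pics/v3.png

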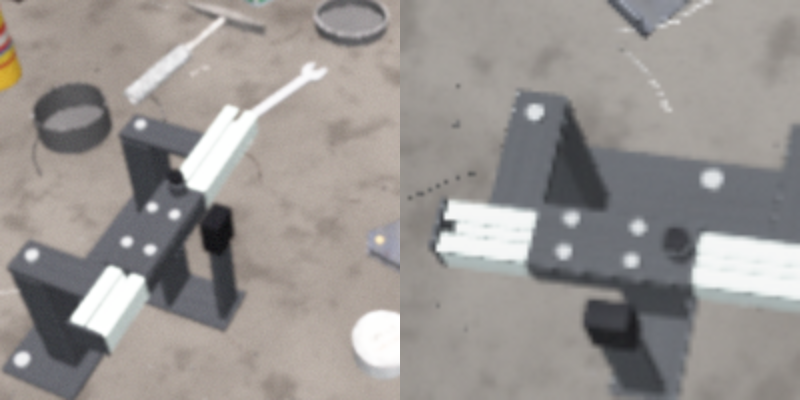

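The hanger hangs level in the rail, with its grip at (215,230) in the left crop. The catch knob is back at its resting height (z about 196.5 mm), and the carriage's square end sits just past the catch. The tin, magnet and spanner have not moved.

```bash
python3 -c "
from h import *
print(ticket.close_job())"
```

```text
the job is handed in; nothing more can be done
None
```

The hanger is back in the rail, held between the dropped catch and the lightly pressed buffer, the robot is clear of it, the tin, magnet and spanner were not touched, and the job was handed in at about 25 s.

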